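# Wedge the rocking bench wheel and set the tumbler on it

### The job

The bench-top pottery wheel has lost the rubber foot under its front-left corner (as the robot sees it), so it leans and rocks: push the beech wedge, thin end first, under the low edge beside that corner until it jams tight and the wheel stands level. Then set the bisque tumbler gently upright in the middle of the wheel head and let go. Do not shove the wheel out of its place, and leave the other pots and the batten where they are.

Things in the scene. Friction and masses are not known exactly. Their poses are not given: they have to be found in the camera images.
- wheel: Free-standing pottery wheel, 3-4.5 kg: dark base plate 260 x 260 x 14 mm, cream housing, white splash pan (250 mm wide, rim 184 mm high). Origin: centre of its foot plane; x from its front (black control plate) to its back, y to its left, z up. Three domed feet, 18 mm tall, at x, y = +-100 mm; at (-100, 100) only an 11 mm stud: it leans 2.8 degrees towards that corner, and moves off it under a light push.
- low_edge (a point): Point on the lower left edge of the base plate, at (-50, 130, 18) mm in the wheel's frame (same axes): 12 mm above the bench while the wheel leans, 18 mm when level. A wedge can go in here along the wheel's -y (or under the front edge by that corner). Pushing it takes 3-6 N while the wheel rises, climbs past 10 N within 10 mm once it is level (jammed), and at 18 N the wheel slides.
- head_top (a point): Centre of the top face of the wheel head, a metal disc 180 mm across that turns stiffly, 162 mm above the plane of the feet and 22 mm below the pan's rim. Frame as the wheel's.
- wedge: Plain beech wedge, 150 mm long, 40 mm wide, 75 g: its flat underside lies on the bench, its top slopes evenly from a 4 mm thin end to a 32 mm high upright back. Origin: centre of the underside; x points to the thin end, z up.
- wedge_mid (a point): Centre of the wedge, 9 mm above its underside. Same axes as the wedge.
- tumbler: The tall straight-sided bisque cup with no neck, 58 mm across the mouth and slightly narrower at the foot, 105 mm high, wall 4 mm, open at the top, 160 to 260 g. Origin: centre of its underside, z up.
- tumbler_mid (a point): Centre of the tumbler, 52.5 mm above its underside.
- bowl_mid (a point): Centre (25 mm up) of a low bisque bowl, 88 mm across, 50 mm high. Leave alone.
- vase_mid (a point): Centre (50 mm up) of a bisque vase with a narrow neck, 74 mm across, 100 mm high. Leave alone.
- batten_mid (a point): Centre (10 mm up) of a plain flat beech batten 160 x 35 x 20 mm, of even thickness, lying beside the wedge. Leave alone.
Not all that is in view belongs to the job. Leave any blue look-alike of the wedge alone.

How it is judged (in metres and radians):
On the way:
1. the wheel stands level on the jammed wedge, before the tumbler goes on it (angle between wheel's own z axis and vertical below 0.014 rad and contact force between wedge and wheel above 4.5 N and contact force between tumbler and wheel below 0.1 N), for 0.3 s.
At the end, for the whole second after the job is handed in: The wheel stands level within 0.8 degrees with the wedge jammed under it (pressed by more than 4.5 N), and the tumbler stands upright on the wheel head within 12 mm of its centre; all at rest and let go (angle between wheel's own z axis and vertical below 0.014 rad and contact force between wedge and wheel above 4.5 N and horizontal distance between tumbler_mid and head_top below 0.012 m and angle between tumbler's own z axis and vertical below 0.06 rad and z of tumbler in the frame of head_top between -0.005 and 0.005 m and contact force between tumbler and wheel above 1 N and linear speed of each of tumbler, wheel, wedge below 0.02 m/s); the robot touches nothing.
It fails at once if the wheel is shoved more than 30 mm from its place (distance of wheel from where it was at the start of the episode above 0.03 m).
It fails at once if the tumbler is knocked over or tipped (angle between tumbler's own z axis and vertical above 0.5 rad).
It fails at once if the tumbler is banged down on the wheel (more than 30 N) (contact force between tumbler and wheel above 30 N).
It fails at once if the bowl, the vase or the batten is moved more than 30 mm (distance of any of bowl_mid, vase_mid, batten_mid from where it was at the start of the episode above 0.03 m).
It also fails if it takes over 72 s, if anything falls off the work surface, if the arm or the gripper's body presses on something with over 40 N, if the wrist force passes 120 N, or if a joint passes its speed limit or range.

### The arm

A 6-joint arm with a two-finger parallel gripper is mounted at the origin on the work surface. World frame = base frame: x ahead of the robot, y to its left, z up, the work surface at z = 0. Lengths are in m, angles in degrees, forces in N, time in s.
With the tool pointing down it reaches from about 0.4 to 0.825 m from the base axis. Payload 7 kg.
Tool frame: the origin (TCP) lies between the finger pads; the fingertips stand 11 mm ahead of it and the grasp point (between the pads) lies 8 mm behind it; z points along the fingers, y is the direction in which the jaws open and shut (so a half turn about z gives the same grasp; the last joint's range is limited). The gripper opens to 88 mm and grips with 3 to 60 N. Pads are 19 mm wide; open, the fingers measure 130 mm over their backs; the gripper's body (78 mm by 193 mm) begins 47 mm behind the grasp point.
Start: joints at [-46.977, 20.546, 0.682, 0, -70.136, -16.507], TCP at [0.301, -0.604, 0.238] pointing down, gripper open.
Joint ranges: [-176.03, 176.03], [-82.01, 121.73], [-58.28, 71.71], [-173.87, 95.51], [-174.79, -0.11], [-173.66, 173.66]. Speed limits (degrees/s): [136.94, 136.94, 172.46, 180, 180, 180].

### API

Orientations are given as [roll, pitch, yaw] about the fixed x, y, z axes, in that order (R = Rz(yaw) Ry(pitch) Rx(roll)).
In Python, from plant import r gives the robot as it stands.
- The arm moves only by the shell command python3 -m inch 'ROWS' [OPENING] [FORCE]. ROWS is JSON, a list of rows, each an object of numbers: "x", "y", "z": the shift along the tool's x, y, z as a fraction of full scale; "yaw": the turn about the tool's z as a fraction of full scale. In form: [{"x": .., "y": .., "z": .., "yaw": ..}, ...]. A call has 1 to 5 rows; each row shifts and turns the pose as measured when the row begins, along the tool's axes as they then stand; what a row does not reach is not made up. Full scale, the value 1, is 0.025 m for a shift and 4 degrees for a turn. A row lasts 1/12 s, in which the tool goes at most 41.7 mm and 7.16 degrees, less where a joint would pass 70% of its speed; a pose out of reach is approached as far as the arm can. A call with a number of a shift or a turn outside -1 to 1 is refused whole. A call with a gripper value outside its range is refused whole. OPENING is the opening, from -1 (shut) to 1 (fully open), set as the call begins (- or left out, the last holds). The fingers move at their own pace and stop on an object; FORCE is the grip in N (left out, the last holds). Time passes only in rows, so rows that do not move let the fingers close. It gives the time, the measured TCP pose, the force and the opening at its end, in the units of the state.
- r.get_state(): the state, without advancing time (a new reading comes with each control period).
- r.capture(name): name is "side" or "top" or "wrist"; returns (picture, depth): 420x560x3 uint8, red, green, blue; 420x560 float32, m along the optical axis (not along the pixel's ray), 0 where there is no reading.
- r.camera_info(name): a dict with "mtx" (3x3 intrinsics, pixels), "pose" (4x4, takes a point from camera to world coordinates). Camera axes: x right, y down, z forward; pixel columns grow to the right and rows downward; lengths in m; the calibration is good to about 2 mm. A picture is of the moment at which its call begins: read the wrist's pose just before it. camera_info takes no time and is no camera call; for the wrist camera it gives the pose at the moment of the call.
- r.close_job(): hands the job in, once; it reports no verdict.
The state is a dict: "time_s": time; "joints": joint angles; "qd": joint speeds; "joint_torque": joint torques, N m; "tcp_pos": TCP position; "eef_rot": TCP orientation; "contact_force": force on the tool from outside, world axes, zero at the start; "moment": the same for the moment, N m; "gripper_width": finger opening in m.
Only numpy, scipy, OpenCV 4.12 (cv2) and the standard library are available. Lean on these libraries where they do the work, as an engineer would, in place of code of your own. Each camera call takes 0.05 s, during which the arm holds its last target. There are 200 camera calls.

## Working session

There is one attempt and no reset: what is moved stays moved. The work goes in short steps, Python scripts to look and compute and a shell command to move; the robot and the scene stay as the last step left them, time stands still between calls to the robot, and variables do not carry over. Pictures are saved under pics/ and viewed, about 8 in all and at most 12, crops included, and the job is handed in when it is done.

```bash
ls; mkdir -p pics
cat > h.py <<'E'
import numpy as np, cv2
from plant import r
def cap(n):
    i=r.camera_info(n); p,d=r.capture(n); return p,d,np.array(i["mtx"]),np.array(i["pose"])
def pts(d,K,T):
    v,u=np.mgrid[:d.shape[0],:d.shape[1]]
    P=np.stack([(u-K[0,2])/K[0,0]*d,(v-K[1,2])/K[1,1]*d,d],-1)
    return P@T[:3,:3].T+T[:3,3]
def ray(u,v,K,T,z):
    q=T[:3,:3]@np.array([(u-K[0,2])/K[0,0],(v-K[1,2])/K[1,1],1.]); return T[:3,3]+q*(z-T[2,3])/q[2]
E
python3 - <<'E'
from h import *
print(r.get_state())
for n in("top","side"):
    p,d,K,T=cap(n); cv2.imwrite(f"pics/{n}0.png",p[:,:,::-1]); np.savez(f"{n}0.npz",p=p,d=d,K=K,T=T); print(n,K.round(1).tolist(),T.round(3).tolist())
E
```

```text
pics
{'time_s': 0.0, 'joints': array([-4.69774302e+01,  2.05901804e+01,  6.33221023e-01, -1.95529766e-02,
       -7.01328008e+01, -1.65071028e+01]), 'qd': array([-0.00829215,  0.02717556, -0.11238377,  0.07530638,  0.03992857,
        0.02500234]), 'joint_torque': array([-1.03990391e-05, -5.82719350e+01,  2.93053436e+01,  6.99719712e+00,
        6.72708979e-03, -2.02061574e-04]), 'tcp_pos': array([ 0.30112223, -0.60360008,  0.23663439]), 'eef_rot': array([ 1.79908716e+02, -7.88289847e-03, -1.53491186e+02]), 'contact_force': array([-0.55686108, -0.74065668, -0.36147153]), 'moment': array([ 0.0242086 , -0.01071841,  0.01890856]), 'gripper_width': 0.08787136002874496}
top [[395.6, 0.0, 282.2], [0.0, 395.6, 207.8], [0.0, 0.0, 1.0]] [[0.027, -0.981, 0.192, 0.392], [-1.0, -0.028, -0.003, 0.012], [0.008, -0.192, -0.981, 1.156], [0.0, 0.0, 0.0, 1.0]]
side [[533.6, 0.0, 281.4], [0.0, 533.6, 212.1], [0.0, 0.0, 1.0]] [[-0.681, -0.425, 0.596, -0.28], [-0.732, 0.392, -0.557, 0.818], [0.003, -0.816, -0.578, 0.984], [0.0, 0.0, 0.0, 1.0]]
```

View pics/top0.png

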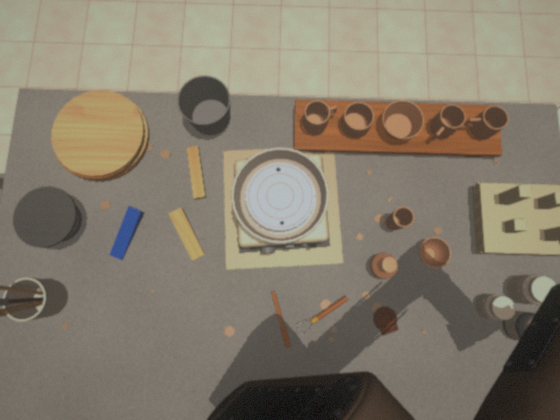

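View pics/side0.png

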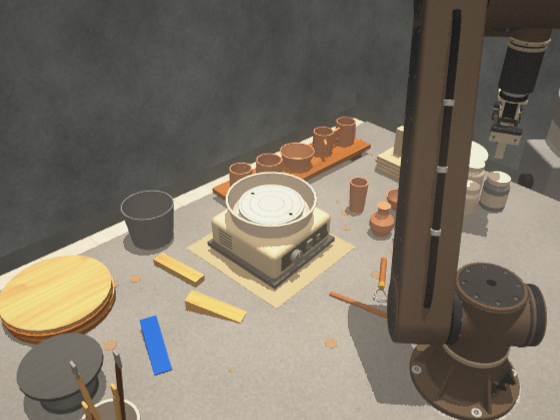

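The top view shows the wheel at about (280,197) with its control plate towards the robot. There are two beech pieces, at (186,234) and (196,173), plus a blue look-alike at (126,233). The cups near the wheel are a tall one at (402,217), a necked vase at (384,265) and a bowl at (435,252). Next I'll measure the heights and take enlarged crops.

```bash
cat > m.py <<'E'
from h import *
D={n:np.load(n+"0.npz") for n in("top","side")}
def blobs(n,lo,hi,amin=60):
    z=D[n]; hsv=cv2.cvtColor(z["p"],cv2.COLOR_RGB2HSV); m=cv2.inRange(hsv,lo,hi)
    P=pts(z["d"],z["K"],z["T"]); k,L,S,C=cv2.connectedComponentsWithStats(m)
    for i in range(1,k):
        if S[i,4]<amin: continue
        q=P[L==i]; q=q[np.isfinite(q).all(1)]
        yield C[i],S[i,4],q
for n in D:
    print(n)
    for c,a,q in blobs(n,(15,90,110),(32,255,255)):
        if a>3000: continue
        (cx,cy),(w,h),an=cv2.minAreaRect(q[:,:2].astype(np.float32))
        b=cv2.boxPoints(((cx,cy),(w,h),an))
        u=b[1]-b[0] if np.hypot(*(b[1]-b[0]))>np.hypot(*(b[2]-b[1])) else b[2]-b[1]
        u=u/np.linalg.norm(u); s=(q[:,:2]-[cx,cy])@u
        print("wood",c.round(),a,"c",round(cx,3),round(cy,3),"size",round(w,3),round(h,3),"ax",u.round(3),"zprofile",[round(float(np.percentile(q[(s>=e)&(s<e+.02),2],70)),4) for e in np.arange(-.08,.08,.02) if ((s>=e)&(s<e+.02)).sum()>3])
    for c,a,q in blobs(n,(0,90,40),(14,255,255),100):
        if a>3000: continue
        print("clay",c.round(),a,np.percentile(q,[2,50,98],axis=0).round(3).tolist())
E
python3 m.py
python3 - <<'E'
import cv2,numpy as np
t=cv2.imread("pics/top0.png");s=cv2.imread("pics/side0.png")
a=cv2.resize(t[130:270,90:230],(400,400),interpolation=3)
b=cv2.resize(t[190:290,350:450],(400,400),interpolation=3)
c=cv2.resize(s[240:330,130:265],(400,267),interpolation=3)
# full crops: wood top, pots top, wheel left edge side
img=np.hstack([a,b]); cv2.imwrite("pics/crop1.png",img)
E
```

```text
top
wood [196. 172.] 605 c 0.576 0.18 size 0.491 0.083 ax [0.842 0.539] zprofile []
wood [186. 233.] 732 c 0.532 0.284 size 0.148 0.04 ax [0.88  0.475] zprofile [0.0062, 0.0097, 0.0135, 0.017, 0.021, 0.0241, 0.0279, 0.0309]
wood [389. 264.] 166 c 0.434 -0.141 size 0.038 0.315 ax [ 0.151 -0.989] zprofile []
clay [105. 174.] 235 [[0.684, 0.463, -0.002], [0.696, 0.525, 0.032], [0.729, 0.652, 0.041]]
clay [401. 218.] 333 [[0.558, -0.344, 0.004], [0.588, -0.332, 0.066], [0.609, -0.292, 0.107]]
clay [435. 252.] 671 [[0.456, -0.46, 0.002], [0.497, -0.434, 0.023], [0.534, -0.382, 0.051]]
clay [381. 266.] 365 [[0.422, -0.308, 0.035], [0.448, -0.263, 0.058], [0.486, -0.244, 0.099]]
clay [281. 321.] 258 [[0.228, -0.02, -0.001], [0.292, 0.004, 0.007], [0.373, 0.031, 0.013]]
clay [331. 307.] 195 [[0.306, -0.177, 0.008], [0.336, -0.136, 0.013], [0.365, -0.099, 0.018]]
clay [385. 320.] 453 [[0.272, -0.317, 0.001], [0.305, -0.289, 0.005], [0.337, -0.26, 0.01]]
side
wood [179. 269.] 731 c 0.249 0.496 size 0.124 1.233 ax [ 0.902 -0.432] zprofile []
wood [213. 307.] 1006 c 0.148 0.499 size 0.144 1.058 
[... 316 characters left out ...]
15 size 0.028 0.829 ax [ 0.204 -0.979] zprofile []
clay [357. 194.] 541 [[0.555, -0.346, 0.004], [0.574, -0.303, 0.074], [0.609, -0.288, 0.105]]
clay [384. 216.] 744 [[0.418, -0.444, 0.001], [0.448, -0.266, 0.048], [0.537, -0.241, 0.101]]
clay [383. 269.] 142 [[0.308, -0.179, -0.001], [0.336, -0.136, 0.013], [0.366, -0.1, 0.018]]
clay [ 63. 326.] 955 [[0.682, 0.466, 0.003], [0.705, 0.593, 0.032], [0.803, 0.697, 0.041]]
clay [359. 304.] 283 [[0.229, -0.017, -0.002], [0.295, 0.006, 0.006], [0.372, 0.032, 0.011]]
clay [120. 390.] 238 [[0.329, 0.619, 0.118], [0.336, 0.627, 0.194], [0.341, 0.638, 0.252]]
clay [458. 408.] 179 [[-0.069, 0.058, 0.008], [-0.045, 0.093, 0.012], [-0.005, 0.113, 0.015]]
```

View pics/crop1.png

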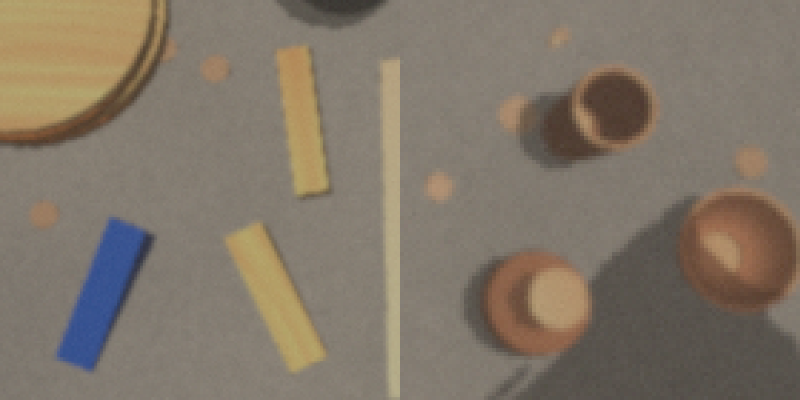

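The wedge is the piece at (186,233): its top rises evenly from 6 to 31 mm, with the thin end at the lower right of the image. The piece at (196,173) is the batten. The tumbler is the straight cup at (402,217). The depth holes contaminated some of those numbers, so I'll clean them up and measure the wheel.

```bash
cat > m2.py <<'E'
from h import *
def load(n): 
    z=np.load(n+"0.npz"); P=pts(z["d"],z["K"],z["T"]); P[z["d"]<=0]=np.nan; return z["p"],P,z["K"],z["T"]
def circ(xy):
    A=np.c_[2*xy,np.ones(len(xy))]; c=np.linalg.lstsq(A,(xy**2).sum(1),rcond=None)[0]; return c[:2],np.sqrt(c[2]+c[:2]@c[:2])
for n in("top","side"):
    p,P,K,T=load(n); x,y,z=np.moveaxis(P,-1,0); print(n)
    hsv=cv2.cvtColor(p,cv2.COLOR_RGB2HSV)
    # beech pieces
    m=(cv2.inRange(hsv,(15,90,90),(32,255,255))>0)&(z<.045)&(z>.003)&(y>.1)&(y<.36)&(x>.4)&(x<.75)
    k,L,S,C=cv2.connectedComponentsWithStats(m.astype(np.uint8))
    for i in range(1,k):
        if S[i,4]<150: continue
        q=P[L==i]; R=cv2.minAreaRect(q[:,:2].astype(np.float32)); b=cv2.boxPoints(R); e=max(b[1]-b[0],b[2]-b[1],key=np.linalg.norm); e=e/np.linalg.norm(e)
        s=(q[:,:2]-R[0])@e
        print("wood",C[i].round(),np.round(R[0],3),np.round(R[1],3),e.round(3),np.polyfit(s,q[:,2],1).round(4))
    # tumbler
    q=P[(x>.53)&(x<.63)&(y>-.36)&(y<-.26)&(z>.1)]; print("tumbler rim",circ(q[:,:2]),len(q),np.nanmedian(q[:,2]))
    # wheel
    w=(x>.4)&(x<.85)&(y>-.2)&(y<.2)
    q=P[w&(z>.172)&(z<.2)]; c,R=circ(q[:,:2]); print("rim",c,R,len(q),np.percentile(q[:,2],[2,50,98]))
    qd=P[w&(np.hypot(x-c[0],y-c[1])<.085)]; A=np.c_[qd[:,:2]-c,np.ones(len(qd))]; f=np.linalg.lstsq(A,qd[:,2],rcond=None)[0]; print("disc plane",f,np.degrees(np.hypot(*f[:2])))
    v=hsv[...,2]
    m=w&(z>.012)&(z<.04)&(v<90); q=P[m]; 
    R=cv2.minAreaRect(q[:,:2].astype(np.float32)); print("plate",np.round(R[0],3),np.round(R[1],3),R[2],cv2.boxPoints(R).round(3).tolist(),m.sum(), np.percentile(q[:,2],[5,95]))
E
python3 m2.py
```

```text
top
wood [197. 179.] [0.696 0.266] [0.114 0.035] [0.981 0.194] [0.     0.0194]
wood [186. 233.] [0.532 0.284] [0.148 0.04 ] [0.88  0.475] [0.1805 0.0177]
tumbler rim (array([ 0.58475035, -0.31902437]), np.float64(0.02684126747623373)) 103 0.10422474759444778
rim [0.61811049 0.01722913] 0.1187271885699836 1118 [0.17276054 0.18055894 0.18974578]
disc plane [ 0.04302986 -0.02987719  0.16058862] 3.0014545495204015
plate [ 0.629 -0.061] [0.187 0.424] 59.283653259277344 [[0.39899998903274536, -0.032999999821186066], [0.7639999985694885, -0.25], [0.859000027179718, -0.08900000154972076], [0.49399998784065247, 0.12800000607967377]] 91 [0.02049863 0.03057194]
side
wood [184. 272.] [0.696 0.268] [0.119 0.042] [0.974 0.225] [0.013  0.0171]
wood [213. 307.] [0.539 0.289] [0.167 0.064] [0.941 0.338] [0.1491 0.0168]
tumbler rim (array([ 0.58211316, -0.31633979]), np.float64(0.02658830664659237)) 68 0.10320158674249602
rim [0.61535356 0.02027107] 0.11877601495511839 895 [0.17245801 0.17915873 0.1897108 ]
disc plane [ 0.04034763 -0.03249965  0.16022319] 2.9684295795720135
plate [0.552 0.076] [0.361 0.185] 49.806724548339844 [[0.36500000953674316, -0.0020000000949949026], [0.5059999823570251, -0.12200000137090683], [0.7390000224113464, 0.15399999916553497], [0.5979999899864197, 0.27300000190734863]] 294 [0.01486302 0.02882576]
```

Run:
```python
import cv2,numpy as np
t=cv2.imread("pics/top0.png");s=cv2.imread("pics/side0.png")
a=cv2.resize(t[140:270,220:350],(400,400),interpolation=2)
b=cv2.resize(s[165:295,205:335],(400,400),interpolation=2)
cv2.imwrite("pics/crop2.png",np.clip(np.hstack([a,b])*1.5,0,255).astype(np.uint8))
```

```text
(no output)
```

View pics/crop2.png

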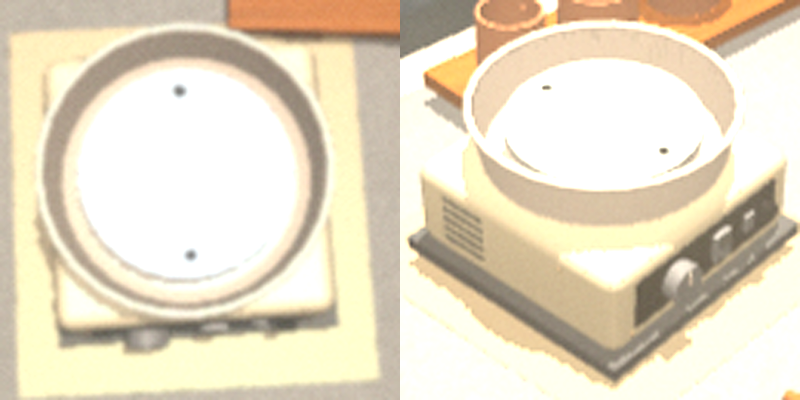

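Run:
```python
from h import *
z=np.load("side0.npz");K,T=z["K"],z["T"]
BL=ray(208.2,243,K,T,.025);FLb=ray(274.2,288.5,K,T,.009);FLt=ray(274.2,282.6,K,T,.023);FR=ray(333.4,240.5,K,T,.025)
print(BL,FLb,FLt,FR)
FL=(FLb+FLt)/2
for a,b in((FL,BL),(FR,FL)): v=(b-a)[:2]; print(np.linalg.norm(v),np.degrees(np.arctan2(v[1],v[0])))
print("mid diag",(BL+FR)/2)
```

```text
[0.73931347 0.15264834 0.025     ] [0.48403274 0.12877091 0.009     ] [0.48955302 0.12365417 0.023     ] [ 0.50297575 -0.12023559  0.025     ]
0.25390057204392924 5.976394385566858
0.24697887629163334 93.75689982485112
mid diag [0.62114461 0.01620638 0.025     ]
```

```bash
cat >> h.py <<'E'
def go(x,y,z,yaw):
    s=r.get_state(); w=np.radians(s["eef_rot"][2]); t=s["tcp_pos"]; d=np.array([x,y,z])-t
    a=np.array([np.cos(w)*d[0]+np.sin(w)*d[1],np.sin(w)*d[0]-np.cos(w)*d[1],-d[2]])
    dy=(yaw-s["eef_rot"][2]+180)%360-180
    print("t",round(s["time_s"],2),"tcp",t.round(4),s["eef_rot"].round(2),"F",s["contact_force"].round(1),"w",round(s["gripper_width"],4),"j6",round(s["joints"][5],1)); print("full scales x,y,z:",(a/.025).round(2),"yaw (+ is -tool z?)",round(-dy/4,2))
E
python3 - <<'E'
from h import *
z=np.load("top0.npz"); K,T=z["K"],z["T"]
print("batten near",ray(194,198,K,T,.02),ray(204.8,197,K,T,.02))
go(.58,.31,.237,-151.6)
E
```

```text
batten near [0.63659735 0.26883341 0.02      ] [0.6405153  0.23739754 0.02      ]
t 0.1 tcp [ 0.3011 -0.6036  0.2367] [ 1.7991e+02 -1.0000e-02 -1.5349e+02] F [-0.5 -0.4 -0.1] w 0.0874 j6 -16.5
full scales x,y,z: [-2.629e+01  2.772e+01 -1.000e-02] yaw (+ is -tool z?) -0.47
```

```bash
R='x'; 
python3 -m inch '[{"x":-0.9,"y":0.95},{"x":-0.9,"y":0.95},{"x":-0.9,"y":0.95},{"x":-0.9,"y":0.95},{"x":-0.9,"y":0.95}]' 0.3
python3 -m inch '[{"x":-0.9,"y":0.95},{"x":-0.9,"y":0.95},{"x":-0.9,"y":0.95},{"x":-0.9,"y":0.95},{"x":-0.9,"y":0.95}]'
python3 -m inch '[{"x":-0.9,"y":0.95},{"x":-0.9,"y":0.95},{"x":-0.9,"y":0.95},{"x":-0.9,"y":0.95},{"x":-0.9,"y":0.95}]'
python3 -c "from h import *; go(.58,.31,.237,-151.6)"
```

```text
t 0.1 tcp [ 0.3011 -0.6036  0.2367] [ 1.7991e+02 -1.0000e-02 -1.5349e+02] F [-0.5 -0.4 -0.1] w 0.0874 j6 -16.5
full scales x,y,z: [-2.629e+01  2.772e+01 -1.000e-02] yaw (+ is -tool z?) -0.47validation failed for argument at $[0]...
validation failed for argument at $[0]...
validation failed for argument at $[0]...
```

```bash
python3 -m inch '[{"x":-0.9,"y":0.95,"z":0,"yaw":0},{"x":-0.9,"y":0.95,"z":0,"yaw":0},{"x":-0.9,"y":0.95,"z":0,"yaw":0},{"x":-0.9,"y":0.95,"z":0,"yaw":0},{"x":-0.9,"y":0.95,"z":0,"yaw":0}]' 0.3
python3 -m inch '[{"x":-0.9,"y":0.95,"z":0,"yaw":0},{"x":-0.9,"y":0.95,"z":0,"yaw":0},{"x":-0.9,"y":0.95,"z":0,"yaw":0},{"x":-0.9,"y":0.95,"z":0,"yaw":0},{"x":-0.9,"y":0.95,"z":0,"yaw":0}]'
python3 -c "from h import *; go(.58,.31,.237,-151.6)"
```

```text
time_s: 0.52
tcp_pos: [0.347, -0.4459, 0.2315]
eef_rot: [179.5, -0.2, -154.0]
contact_force: [1.7, 0.3, 0.4]
gripper_width: 0.0606
time_s: 0.93
tcp_pos: [0.3955, -0.2817, 0.2303]
eef_rot: [179.4, -0.3, -154.1]
contact_force: [1.3, -0.3, 0.2]
gripper_width: 0.0569
t 0.93 tcp [ 0.3955 -0.2817  0.2303] [ 179.36   -0.29 -154.06] F [ 1.3 -0.3  0.2] w 0.0569 j6 -51.5
full scales x,y,z: [-16.99  18.05  -0.27] yaw (+ is -tool z?) -0.62
```

```bash
python3 -m inch '[{"x":-0.95,"y":1,"z":-0.1,"yaw":0},{"x":-0.95,"y":1,"z":-0.1,"yaw":0},{"x":-0.95,"y":1,"z":-0.1,"yaw":0},{"x":-0.95,"y":1,"z":-0.1,"yaw":0},{"x":-0.95,"y":1,"z":-0.1,"yaw":0}]'
python3 -m inch '[{"x":-0.95,"y":1,"z":0,"yaw":0},{"x":-0.95,"y":1,"z":0,"yaw":0},{"x":-0.95,"y":1,"z":0,"yaw":0},{"x":-0.95,"y":1,"z":0,"yaw":0},{"x":-0.95,"y":1,"z":0,"yaw":0}]'
python3 -m inch '[{"x":-0.95,"y":1,"z":0,"yaw":-0.1},{"x":-0.95,"y":1,"z":0,"yaw":-0.1},{"x":-0.95,"y":1,"z":0,"yaw":-0.1},{"x":-0.95,"y":1,"z":0,"yaw":-0.1},{"x":-0.95,"y":1,"z":0,"yaw":-0.1}]'
python3 -c "from h import *; go(.58,.31,.16,-151.6)"
```

```text
time_s: 1.35
tcp_pos: [0.4468, -0.1089, 0.2431]
eef_rot: [179.3, -0.3, -154.1]
contact_force: [-0.1, -0.4, -0.4]
gripper_width: 0.0571
time_s: 1.77
tcp_pos: [0.4988, 0.0646, 0.245]
eef_rot: [179.3, -0.2, -154.1]
contact_force: [0.9, -0.9, 0.3]
gripper_width: 0.057
time_s: 2.18
tcp_pos: [0.5481, 0.2387, 0.2453]
eef_rot: [179.2, -0.3, -151.9]
contact_force: [-0.1, -0.5, 0.1]
gripper_width: 0.0567
t 2.18 tcp [0.5481 0.2387 0.2453] [ 179.22   -0.3  -151.91] F [-0.1 -0.5  0.1] w 0.0567 j6 -103.3
full scales x,y,z: [-2.47  1.92  3.41] yaw (+ is -tool z?) -0.08
```

Next I'll move above the grasp point and look with the wrist camera.

```bash
python3 -m inch '[{"x":-0.65,"y":0.5,"z":0.8,"yaw":0},{"x":-0.6,"y":0.5,"z":0.8,"yaw":0},{"x":-0.6,"y":0.5,"z":0.8,"yaw":0},{"x":-0.6,"y":0.45,"z":0.8,"yaw":0},{"x":0,"y":0,"z":0,"yaw":0}]'
python3 - <<'E'
from h import *
p,d,K,T=cap("wrist"); cv2.imwrite("pics/w1.png",p[:,:,::-1])
P=pts(d,K,T); x,y,z=np.moveaxis(P,-1,0)
hsv=cv2.cvtColor(p,cv2.COLOR_RGB2HSV)
m=(cv2.inRange(hsv,(15,80,80),(32,255,255))>0)&(d>0)&(z<.04)
k,L,S,C=cv2.connectedComponentsWithStats(m.astype(np.uint8))
for i in range(1,k):
    if S[i,4]<800: continue
    q=P[L==i]; R=cv2.minAreaRect(q[:,:2].astype(np.float32)); b=cv2.boxPoints(R); e=max(b[1]-b[0],b[2]-b[1],key=np.linalg.norm); e=e/np.linalg.norm(e)
    s=(q[:,:2]-R[0])@e
    print("wood",C[i].round(),S[i,4],np.round(R[0],4),np.round(R[1],4),e.round(3),np.polyfit(s,q[:,2],1).round(4))
go(.58,.31,.014,-151.6)
E
```

```text
time_s: 2.6
tcp_pos: [0.5802, 0.3224, 0.1609]
eef_rot: [179.2, -0.2, -151.6]
contact_force: [0.3, 0.3, 0.1]
gripper_width: 0.0572
wood [ 98. 131.] 4893 [0.6039 0.1492] [0.2388 0.0288] [0.997 0.082] [0.0005 0.0021]
wood [268. 135.] 8072 [0.5327 0.2859] [0.1593 0.0449] [0.881 0.474] [0.1774 0.019 ]
wood [184. 238.] 1259 [0.6538 0.255 ] [0.0385 0.0484] [ 0.916 -0.401] [0.1314 0.0193]
t 2.65 tcp [0.5801 0.3214 0.1626] [ 179.23   -0.2  -151.57] F [-0.5  0.  -0.5] w 0.0569 j6 -106.5
full scales x,y,z: [ 0.22 -0.4   5.94] yaw (+ is -tool z?) 0.01
```

View pics/w1.png

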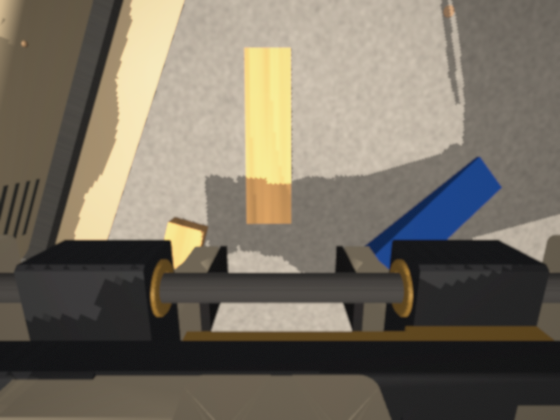

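The wrist view shows the wedge at (268,135), aligned with the tool, with its thick end at (268,223). The batten end is at (187,238), clear of the finger. I'll descend.

```bash
python3 -m inch '[{"x":0.2,"y":-0.35,"z":0.9,"yaw":0},{"x":0,"y":0,"z":1,"yaw":0},{"x":0,"y":0,"z":1,"yaw":0},{"x":0,"y":0,"z":1,"yaw":0},{"x":0,"y":0,"z":0,"yaw":0}]'
python3 -c "from h import *; go(.581,.3115,.014,-151.6)"
```

```text
time_s: 3.07
tcp_pos: [0.5805, 0.3112, 0.0668]
eef_rot: [179.2, 0.1, -151.5]
contact_force: [-1.7, -1.5, -0.5]
gripper_width: 0.0567
t 3.07 tcp [0.5805 0.3112 0.0668] [ 1.7922e+02  1.3000e-01 -1.5155e+02] F [-1.7 -1.5 -0.5] w 0.0567 j6 -105.6
full scales x,y,z: [-0.02  0.    2.11] yaw (+ is -tool z?) 0.01
```

```bash
python3 -m inch '[{"x":0,"y":0,"z":0.9,"yaw":0},{"x":0,"y":0,"z":0.8,"yaw":0},{"x":0,"y":0,"z":0.3,"yaw":0},{"x":0,"y":0,"z":0,"yaw":0}]'
python3 -c "from h import *; go(.581,.3115,.014,-151.6)"
```

```text
time_s: 3.4
tcp_pos: [0.5827, 0.3113, 0.0221]
eef_rot: [179.2, 0.4, -151.6]
contact_force: [-0.4, 0.6, -0.4]
gripper_width: 0.057
t 3.4 tcp [0.5827 0.3113 0.0221] [ 179.23    0.43 -151.55] F [-0.4  0.6 -0.4] w 0.057 j6 -105.5
full scales x,y,z: [0.06 0.04 0.33] yaw (+ is -tool z?) 0.01
```

```bash
python3 -m inch '[{"x":0.05,"y":0,"z":0.3,"yaw":0},{"x":0,"y":0,"z":0.0,"yaw":0}]'
python3 -m inch '[{"x":0,"y":0,"z":0,"yaw":0},{"x":0,"y":0,"z":0,"yaw":0},{"x":0,"y":0,"z":0,"yaw":0},{"x":0,"y":0,"z":0,"yaw":0}]' -1 40
python3 -c "from h import *; go(.581,.3115,.014,-151.6)"
```

```text
time_s: 3.57
tcp_pos: [0.5828, 0.3113, 0.0174]
eef_rot: [179.2, 0.6, -151.5]
contact_force: [-0.4, -0.6, -0.7]
gripper_width: 0.0569
time_s: 3.9
tcp_pos: [0.5846, 0.3126, 0.0217]
eef_rot: [179.2, 0.9, -151.5]
contact_force: [-1.2, -0.7, -1.0]
gripper_width: 0.0396
t 3.9 tcp [0.5846 0.3126 0.0217] [ 179.15    0.93 -151.51] F [-1.2 -0.7 -1. ] w 0.0396 j6 -105.6
full scales x,y,z: [0.15 0.03 0.31] yaw (+ is -tool z?) 0.02
```

```bash
python3 -m inch '[{"x":0.3,"y":0,"z":-0.5,"yaw":0},{"x":0.7,"y":0.1,"z":-0.2,"yaw":-0.5},{"x":0.7,"y":0.1,"z":0,"yaw":-1},{"x":0,"y":0,"z":0,"yaw":-1},{"x":0,"y":0,"z":0,"yaw":-1}]'
python3 -m inch '[{"x":0,"y":0,"z":0,"yaw":-1},{"x":0,"y":0,"z":0,"yaw":-1},{"x":0,"y":0,"z":0,"yaw":-1},{"x":0,"y":0,"z":0,"yaw":-1},{"x":0,"y":0,"z":0,"yaw":-1}]'
python3 -c "from h import *; go(.545,.296,.03,-84.5)"
```

```text
time_s: 4.32
tcp_pos: [0.544, 0.2956, 0.0403]
eef_rot: [179.4, 1.2, -137.1]
contact_force: [-0.2, 1.0, -0.7]
gripper_width: 0.0399
time_s: 4.73
tcp_pos: [0.5434, 0.2959, 0.0423]
eef_rot: [179.9, 1.5, -116.0]
contact_force: [-0.1, -0.8, -0.6]
gripper_width: 0.0396
t 4.73 tcp [0.5434 0.2959 0.0423] [ 179.9     1.47 -116.03] F [-0.1 -0.8 -0.6] w 0.0396 j6 -71.8
full scales x,y,z: [-0.03 -0.06  0.49] yaw (+ is -tool z?) -7.88
```

```bash
python3 -m inch '[{"x":0,"y":0,"z":0,"yaw":-1},{"x":0,"y":0,"z":0,"yaw":-1},{"x":0,"y":0,"z":0,"yaw":-1},{"x":0,"y":0,"z":0,"yaw":-1},{"x":0,"y":0,"z":0,"yaw":-1}]'
python3 -m inch '[{"x":0,"y":0,"z":0,"yaw":-1},{"x":0,"y":0,"z":0,"yaw":-1},{"x":0,"y":0,"z":0,"yaw":-0.5},{"x":0,"y":0,"z":0,"yaw":0}]'
python3 - <<'E'
from h import *
go(.545,.296,.024,-84.5)
for n in("top","side"):
    p,d,K,T=cap(n); cv2.imwrite(f"pics/{n}1.png",p[:,:,::-1]); np.savez(f"{n}1.npz",p=p,d=d,K=K,T=T)
t=cv2.imread("pics/top1.png")[150:270,170:350]; s=cv2.imread("pics/side1.png")[190:340,130:350]
cv2.imwrite("pics/c3.png",np.hstack([cv2.resize(t,(400,267)),cv2.resize(s,(391,267))]))
E
```

```text
time_s: 5.15
tcp_pos: [0.5435, 0.2964, 0.0437]
eef_rot: [-179.5, 1.5, -95.0]
contact_force: [-0.8, -0.4, -0.3]
gripper_width: 0.0396
time_s: 5.48
tcp_pos: [0.5436, 0.2967, 0.0447]
eef_rot: [-179.2, 1.4, -84.2]
contact_force: [0.7, 0.1, -0.0]
gripper_width: 0.0396
t 5.48 tcp [0.5436 0.2967 0.0447] [-179.2     1.41  -84.2 ] F [ 0.7  0.1 -0. ] w 0.0396 j6 -40.0
full scales x,y,z: [ 0.03 -0.05  0.83] yaw (+ is -tool z?) 0.07
```

View pics/c3.png

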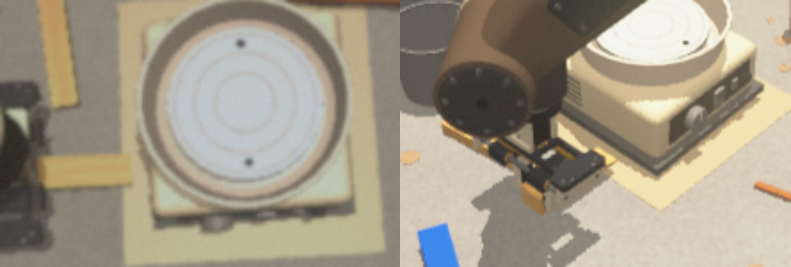

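The top view shows the wedge lying along the wheel's y axis with its thin end in front of the left edge. The long side of the gripper body runs across it. Now I'll lower it to the bench.

```bash
python3 -m inch '[{"x":0,"y":0,"z":0.5,"yaw":0},{"x":0,"y":0,"z":0.4,"yaw":0},{"x":0,"y":0,"z":0.15,"yaw":0}]'
python3 -m inch '[{"x":0,"y":0,"z":0.15,"yaw":0},{"x":0,"y":0,"z":0.15,"yaw":0}]'
python3 -c "from h import *; go(.550,.239,.018,-84.5)"
```

```text
time_s: 5.83
tcp_pos: [0.5455, 0.2987, 0.0207]
eef_rot: [-179.0, 1.5, -84.5]
contact_force: [-11.5, -3.6, 39.8]
gripper_width: 0.04
time_s: 6.0
tcp_pos: [0.5457, 0.2988, 0.0201]
eef_rot: [-178.9, 1.4, -84.5]
contact_force: [-16.6, -5.5, 44.3]
gripper_width: 0.0397
t 6.0 tcp [0.5457 0.2988 0.0201] [-178.93    1.44  -84.48] F [-16.6  -5.5  44.3] w 0.0397 j6 -40.5
full scales x,y,z: [2.4  0.06 0.08] yaw (+ is -tool z?) 0.0
```

```bash
python3 -m inch '[{"x":0,"y":0,"z":-0.15,"yaw":0}]'
python3 -m inch '[{"x":0.2,"y":0,"z":0,"yaw":0}]'
python3 -c "from h import *; go(.550,.239,.022,-84.5)"
```

```text
time_s: 6.08
tcp_pos: [0.5454, 0.2986, 0.0247]
eef_rot: [-178.9, 1.4, -84.5]
contact_force: [-0.3, 0.3, -1.0]
gripper_width: 0.0398
time_s: 6.17
tcp_pos: [0.5465, 0.2947, 0.0261]
eef_rot: [-178.8, 1.5, -84.5]
contact_force: [0.6, 0.9, -0.9]
gripper_width: 0.04
t 6.17 tcp [0.5465 0.2947 0.0261] [-178.81    1.51  -84.49] F [ 0.6  0.9 -0.9] w 0.04 j6 -40.2
full scales x,y,z: [2.23 0.07 0.16] yaw (+ is -tool z?) 0.0
```

```bash
python3 -m inch '[{"x":0.5,"y":0.02,"z":0.15,"yaw":0},{"x":0.5,"y":0.02,"z":0.1,"yaw":0}]'
python3 -m inch '[{"x":0.5,"y":0.02,"z":0.05,"yaw":0},{"x":0.5,"y":0.02,"z":0.05,"yaw":0}]'
python3 -c "from h import *; go(.5545,.1967,.022,-84.5)"
```

```text
time_s: 6.33
tcp_pos: [0.5496, 0.2717, 0.0202]
eef_rot: [-178.5, 1.7, -84.4]
contact_force: [-7.0, 14.6, 23.6]
gripper_width: 0.0396
time_s: 6.5
tcp_pos: [0.5566, 0.2513, 0.0205]
eef_rot: [-177.8, 2.3, -84.2]
contact_force: [-2.5, 9.0, 13.1]
gripper_width: 0.0398
t 6.5 tcp [0.5566 0.2513 0.0205] [-177.79    2.28  -84.24] F [-2.5  9.  13.1] w 0.0398 j6 -35.9
full scales x,y,z: [ 2.17  0.3  -0.06] yaw (+ is -tool z?) 0.07
```

```bash
python3 -m inch '[{"x":0.2,"y":0.05,"z":-0.15,"yaw":0}]'
python3 -m inch '[{"x":0.4,"y":0.05,"z":0,"yaw":0}]'
python3 -m inch '[{"x":0.4,"y":0.05,"z":0.03,"yaw":0}]'
python3 -c "from h import *; go(.5545,.1967,.022,-84.5)"
```

```text
time_s: 6.58
tcp_pos: [0.5564, 0.2451, 0.0237]
eef_rot: [-177.7, 2.3, -84.3]
contact_force: [-0.6, -1.3, -1.6]
gripper_width: 0.04
time_s: 6.67
tcp_pos: [0.5569, 0.2349, 0.0235]
eef_rot: [-177.6, 2.4, -84.3]
contact_force: [-0.2, 11.4, -3.1]
gripper_width: 0.0398
time_s: 6.75
tcp_pos: [0.5573, 0.2248, 0.022]
eef_rot: [-177.5, 2.5, -84.3]
contact_force: [0.2, 7.1, 0.3]
gripper_width: 0.0396
t 6.75 tcp [0.5573 0.2248 0.022 ] [-177.52    2.52  -84.29] F [0.2 7.1 0.3] w 0.0396 j6 -33.6
full scales x,y,z: [1.11 0.22 0.  ] yaw (+ is -tool z?) 0.05
```

```bash
python3 -m inch '[{"x":0.2,"y":0.05,"z":0,"yaw":0},{"x":0.2,"y":0.05,"z":0,"yaw":0}]'
python3 -m inch '[{"x":0,"y":0,"z":0,"yaw":0},{"x":0,"y":0,"z":0,"yaw":0}]' 0.0
python3 - <<'E'
from h import *
go(.5545,.1967,.022,-84.5)
p,d,K,T=cap("wrist"); cv2.imwrite("pics/w2.png",p[:,:,::-1])
p,d,K,T=cap("side"); cv2.imwrite("pics/side2.png",p[:,:,::-1]); P=pts(d,K,T); P[d<=0]=np.nan; x,y,z=np.moveaxis(P,-1,0)
m=np.hypot(x-.62,y-.016)<.08; q=P[m&(z>.1)]; print(np.linalg.lstsq(np.c_[q[:,:2]-[.62,.016],np.ones(len(q))],q[:,2],rcond=None)[0])
cv2.imwrite("pics/c4.png",np.hstack([cv2.resize(cv2.imread("pics/w2.png"),(400,300)),cv2.resize(cv2.imread("pics/side2.png")[190:340,130:330],(400,300))]))
E
```

```text
time_s: 6.92
tcp_pos: [0.5573, 0.2142, 0.021]
eef_rot: [-177.3, 2.7, -84.3]
contact_force: [-0.3, 9.7, 3.3]
gripper_width: 0.0393
time_s: 7.08
tcp_pos: [0.5564, 0.2112, 0.0194]
eef_rot: [-177.5, 2.6, -84.4]
contact_force: [0.7, -1.1, -0.1]
gripper_width: 0.0429
t 7.08 tcp [0.5564 0.2112 0.0194] [-177.46    2.62  -84.44] F [ 0.7 -1.1 -0.1] w 0.0429 j6 -32.5
full scales x,y,z: [ 0.57  0.13 -0.11] yaw (+ is -tool z?) 0.02
[ 0.01938536 -0.0135748   0.16080819]
```

View pics/c4.png

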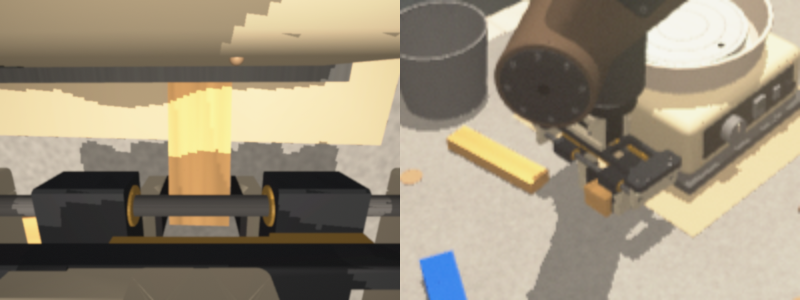

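The wrist view (left) shows the wedge square under the edge. Tilt is halved, to 0.024 rad. I'll back off, shut the fingers and push on the wedge's back.

```bash
python3 -m inch '[{"x":0,"y":0,"z":0,"yaw":0},{"x":0,"y":0,"z":0,"yaw":0}]' 0.4
python3 -m inch '[{"x":-0.5,"y":0.05,"z":0,"yaw":0},{"x":-0.7,"y":0.05,"z":0,"yaw":0},{"x":-0.7,"y":0,"z":0.0,"yaw":0}]' 
python3 -m inch '[{"x":0,"y":0,"z":0,"yaw":0},{"x":0,"y":0,"z":0,"yaw":0},{"x":0,"y":0,"z":0,"yaw":0},{"x":0,"y":0,"z":0,"yaw":0}]' -1
python3 - <<'E'
from h import *
go(.5545,.1967,.022,-84.5)
p,d,K,T=cap("wrist"); cv2.imwrite("pics/w3.png",p[:,:,::-1])
P=pts(d,K,T); x,y,z=np.moveaxis(P,-1,0); hsv=cv2.cvtColor(p,cv2.COLOR_RGB2HSV)
m=(cv2.inRange(hsv,(12,80,60),(32,255,255))>0)&(d>0)&(z<.045)&(z>.012)&(abs(x-.555)<.05)
q=P[m]; print(len(q),np.percentile(q,[1,50,99],axis=0).round(4))
R=cv2.minAreaRect(q[:,:2].astype(np.float32)); print(R)
E
```

```text
time_s: 7.35
tcp_pos: [0.5553, 0.21, 0.0182]
eef_rot: [-177.6, 2.5, -84.5]
contact_force: [0.4, -0.3, 0.7]
gripper_width: 0.0519
time_s: 7.6
tcp_pos: [0.5471, 0.2554, 0.0192]
eef_rot: [-177.8, 2.4, -84.7]
contact_force: [0.9, -0.6, 0.6]
gripper_width: 0.0611
time_s: 7.93
tcp_pos: [0.5464, 0.2595, 0.019]
eef_rot: [-177.8, 2.4, -84.5]
contact_force: [-0.3, 0.0, 0.3]
gripper_width: 0.0401
t 7.93 tcp [0.5464 0.2595 0.019 ] [-177.78    2.39  -84.5 ] F [-0.3  0.   0.3] w 0.0401 j6 -37.4
full scales x,y,z: [ 2.53 -0.08 -0.12] yaw (+ is -tool z?) -0.0
20974 [[0.5375 0.1429 0.0163]
 [0.559  0.1828 0.0243]
 [0.5807 0.2277 0.0329]]
((0.555385947227478, 0.19708356261253357), (0.05582009628415108, 0.11781510710716248), 17.087913513183594)
```

```bash
python3 -m inch '[{"x":0,"y":-0.2,"z":0,"yaw":0},{"x":0,"y":0,"z":0,"yaw":0},{"x":0,"y":0,"z":0,"yaw":0},{"x":0,"y":0,"z":0,"yaw":0},{"x":0,"y":0,"z":0,"yaw":0}]' -1
python3 -m inch '[{"x":0.4,"y":0,"z":0,"yaw":0},{"x":0.3,"y":0,"z":0,"yaw":0}]'
python3 -c "from h import *; go(.5545,.1967,.022,-84.5)"
```

```text
time_s: 8.4
tcp_pos: [0.5523, 0.2583, 0.0191]
eef_rot: [-177.8, 2.4, -84.6]
contact_force: [-0.2, -0.2, 0.2]
gripper_width: 0.0036
time_s: 8.57
tcp_pos: [0.5541, 0.2409, 0.0184]
eef_rot: [-177.8, 2.4, -84.6]
contact_force: [-0.4, -0.2, -0.6]
gripper_width: 0.0004
t 8.57 tcp [0.5541 0.2409 0.0184] [-177.78    2.39  -84.57] F [-0.4 -0.2 -0.6] w 0.0004 j6 -35.4
full scales x,y,z: [ 1.76  0.15 -0.14] yaw (+ is -tool z?) -0.02
```

```bash
python3 -m inch '[{"x":0.15,"y":0,"z":0,"yaw":0}]' | grep -E "tcp|force"
python3 -m inch '[{"x":0.15,"y":0,"z":0,"yaw":0}]' | grep -E "tcp|force"
python3 -m inch '[{"x":0.12,"y":0,"z":0,"yaw":0}]' | grep -E "tcp|force"
```

```text
tcp_pos: [0.555, 0.2371, 0.0185]
contact_force: [0.9, 6.2, -0.6]
tcp_pos: [0.5559, 0.2336, 0.0186]
contact_force: [0.7, 5.1, -1.5]
tcp_pos: [0.5567, 0.2309, 0.0187]
contact_force: [-1.0, 4.4, -1.6]
```

```bash
python3 -m inch '[{"x":0.12,"y":0,"z":0,"yaw":0}]' | grep -E "tcp|force"
python3 -m inch '[{"x":0.12,"y":0,"z":0,"yaw":0}]' | grep -E "tcp|force"
```

```text
tcp_pos: [0.5573, 0.2282, 0.0187]
contact_force: [-1.0, 5.7, -1.7]
tcp_pos: [0.5581, 0.2262, 0.0187]
contact_force: [-1.2, 12.2, -2.8]
```

```bash
cat > tilt.py <<'E'
from h import *
go(.5545,.1967,.022,-84.5)
for n in("side","top"):
    p,d,K,T=cap(n); P=pts(d,K,T); P[d<=0]=np.nan; x,y,z=np.moveaxis(P,-1,0)
    q=P[(np.hypot(x-.62,y-.016)<.08)&(z>.14)&(z<.18)]; f=np.linalg.lstsq(np.c_[q[:,:2]-[.62,.016],np.ones(len(q))],q[:,2],rcond=None)[0]
    w=P[(np.hypot(x-.62,y-.016)<.15)&(z>.177)&(z<.19)]; A=np.c_[2*w[:,:2],np.ones(len(w))]; c=np.linalg.lstsq(A,(w[:,:2]**2).sum(1),rcond=None)[0]
    print(n,"disc slope",f.round(4),"tilt",np.hypot(*f[:2]).round(4),"rim c",c[:2].round(4),len(w))
E
python3 tilt.py
```

```text
t 8.98 tcp [0.5581 0.2262 0.0187] [-177.39    2.82  -84.63] F [-1.2 12.2 -2.8] w 0.0005 j6 -33.7
full scales x,y,z: [ 1.16  0.25 -0.13] yaw (+ is -tool z?) -0.03
side disc slope [0.0026 0.0009 0.1609] tilt 0.0028 rim c [0.6217 0.0141] 319
top disc slope [0.0025 0.0003 0.1611] tilt 0.0026 rim c [0.625  0.0114] 906
```

```bash
python3 -m inch '[{"x":0.12,"y":0,"z":0,"yaw":0}]' | grep -E "tcp|force"; python3 tilt.py
```

```text
tcp_pos: [0.559, 0.225, 0.0188]
contact_force: [-3.0, 14.9, -3.3]
t 9.17 tcp [0.559  0.225  0.0188] [-177.27    2.97  -84.64] F [-3.  14.9 -3.3] w 0.0002 j6 -33.4
full scales x,y,z: [ 1.11  0.28 -0.13] yaw (+ is -tool z?) -0.03
side disc slope [0.0061 0.0017 0.1611] tilt 0.0063 rim c [0.6219 0.0142] 305
top disc slope [0.0016 0.0009 0.1611] tilt 0.0019 rim c [0.6252 0.0114] 916
```

```bash
python3 -m inch '[{"x":-0.3,"y":0,"z":0,"yaw":0},{"x":-0.6,"y":0,"z":0,"yaw":0},{"x":-0.4,"y":0,"z":-0.5,"yaw":0},{"x":0,"y":0,"z":-1,"yaw":0.8},{"x":0,"y":0,"z":-1,"yaw":1}]' 1 8
python3 -m inch '[{"x":0,"y":0,"z":-1,"yaw":1},{"x":0,"y":0,"z":-1,"yaw":1},{"x":0,"y":0,"z":-1,"yaw":1},{"x":0,"y":0,"z":-1,"yaw":1},{"x":0,"y":0,"z":-1,"yaw":1}]'
python3 -m inch '[{"x":0,"y":0,"z":-1,"yaw":1},{"x":0,"y":0,"z":-1,"yaw":1},{"x":0,"y":0,"z":0,"yaw":1}]'
python3 tilt.py; python3 -c "from h import *; go(.583,-.318,.25,-127)"
```

```text
time_s: 9.68
tcp_pos: [0.5496, 0.2534, 0.0787]
eef_rot: [-178.2, 2.7, -92.1]
contact_force: [-0.3, 0.3, 0.4]
gripper_width: 0.0282
time_s: 10.1
tcp_pos: [0.5428, 0.2486, 0.2085]
eef_rot: [-179.4, 2.8, -113.1]
contact_force: [0.6, 0.2, -0.3]
gripper_width: 0.0615
time_s: 10.35
tcp_pos: [0.542, 0.2478, 0.2676]
eef_rot: [-179.8, 3.1, -125.7]
contact_force: [1.8, 0.3, 0.4]
gripper_width: 0.0814
t 10.35 tcp [0.542  0.2478 0.2676] [-179.78    3.13 -125.67] F [1.8 0.3 0.4] w 0.0814 j6 -78.6
full scales x,y,z: [ 1.37 -1.6   9.82] yaw (+ is -tool z?) -10.29
side disc slope [ 1.60e-03 -1.00e-04  1.61e-01] tilt 0.0016 rim c [0.6219 0.0142] 520
top disc slope [0.0018 0.0011 0.1612] tilt 0.0021 rim c [0.6251 0.0113] 915
t 10.45 tcp [0.5404 0.2473 0.263 ] [-179.94    2.87 -125.58] F [-0.3 -0.5 -1. ] w 0.0861 j6 -78.5
full scales x,y,z: [ 17.4  -14.54   0.52] yaw (+ is -tool z?) 0.36
```

The wheel stays level at 0.002 rad with nothing touching it. I'll travel to the tumbler.

```bash
python3 -m inch '[{"x":0.97,"y":-0.82,"z":-0.06,"yaw":0},{"x":0.97,"y":-0.82,"z":-0.06,"yaw":0},{"x":0.97,"y":-0.82,"z":-0.06,"yaw":0},{"x":0.97,"y":-0.82,"z":-0.06,"yaw":0},{"x":0.97,"y":-0.82,"z":-0.06,"yaw":0}]'
python3 -m inch '[{"x":0.97,"y":-0.82,"z":-0.06,"yaw":0},{"x":0.97,"y":-0.82,"z":-0.06,"yaw":0},{"x":0.97,"y":-0.82,"z":-0.06,"yaw":0},{"x":0.97,"y":-0.82,"z":-0.06,"yaw":0},{"x":0.97,"y":-0.82,"z":-0.06,"yaw":0}]'
python3 -m inch '[{"x":0.97,"y":-0.82,"z":-0.06,"yaw":0},{"x":0.97,"y":-0.82,"z":-0.06,"yaw":0},{"x":0.97,"y":-0.82,"z":-0.06,"yaw":0},{"x":0.97,"y":-0.82,"z":-0.06,"yaw":0}]'
python3 -c "from h import *; go(.583,-.318,.22,-127)"
```

```text
time_s: 10.87
tcp_pos: [0.5508, 0.0892, 0.2584]
eef_rot: [179.8, 2.3, -124.3]
contact_force: [0.6, -0.7, -0.6]
gripper_width: 0.0876
time_s: 11.28
tcp_pos: [0.5638, -0.0757, 0.2541]
eef_rot: [179.4, 1.7, -123.4]
contact_force: [1.1, 0.2, 0.0]
gripper_width: 0.0876
time_s: 11.62
tcp_pos: [0.5765, -0.2071, 0.2505]
eef_rot: [178.8, 1.4, -122.7]
contact_force: [1.3, 0.2, -0.2]
gripper_width: 0.0878
t 11.62 tcp [ 0.5765 -0.2071  0.2505] [ 178.84    1.42 -122.69] F [ 1.3  0.2 -0.2] w 0.0878 j6 -29.4
full scales x,y,z: [ 3.59 -2.61  1.22] yaw (+ is -tool z?) 1.08
```

```bash
python3 -m inch '[{"x":0.5,"y":-0.85,"z":0,"yaw":0},{"x":0.5,"y":-0.85,"z":0,"yaw":0},{"x":0.4,"y":-0.8,"z":0,"yaw":0},{"x":0,"y":0,"z":0,"yaw":0}]'
python3 - <<'E'
from h import *
p,d,K,T=cap("wrist"); cv2.imwrite("pics/w4.png",p[:,:,::-1])
P=pts(d,K,T); P[d<=0]=np.nan; x,y,z=np.moveaxis(P,-1,0)
m=(np.hypot(x-.583,y+.318)<.05)&(z>.095)&(z<.115); q=P[m]; print(len(q))
(c,R)=cv2.minEnclosingCircle(q[:,:2].astype(np.float32)); print(c,R,np.median(q[:,2]))
A=np.c_[2*q[:,:2],np.ones(len(q))]; f=np.linalg.lstsq(A,(q[:,:2]**2).sum(1),rcond=None)[0]; print(f)
go(.583,-.318,.22,-127)
E
```

```text
time_s: 11.95
tcp_pos: [0.6082, -0.278, 0.2406]
eef_rot: [178.2, 1.1, -122.4]
contact_force: [0.3, 0.5, 0.1]
gripper_width: 0.0875
1153
(0.5825560092926025, -0.31870242953300476) 0.0289000254124403 0.10537234640791371
[ 0.58252436 -0.31895001 -0.4403781 ]
t 12.0 tcp [ 0.6073 -0.2767  0.2403] [ 178.14    1.1  -122.37] F [-0.  -0.1 -0.5] w 0.0873 j6 -23.0
full scales x,y,z: [ 1.92 -0.06  0.81] yaw (+ is -tool z?) 1.16
```

View pics/w4.png

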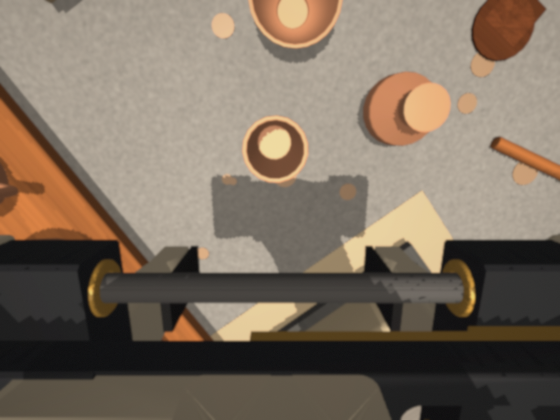

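The wrist view shows the tumbler at (275,150), giving centre (0.5826, -0.3188), radius 29 mm and rim at 105 mm. The vase is at (405,108) and the bowl at (297,15).

```bash
python3 -m inch '[{"x":0.95,"y":0,"z":0,"yaw":0},{"x":0.95,"y":-0.05,"z":0.2,"yaw":0},{"x":0,"y":0,"z":0.9,"yaw":0},{"x":0,"y":0,"z":0.9,"yaw":0}]'
python3 -c "from h import *; go(.5826,-.3188,.072,-122)"
```

```text
time_s: 12.33
tcp_pos: [0.5817, -0.315, 0.1882]
eef_rot: [178.1, 1.1, -121.8]
contact_force: [0.4, 0.5, -0.3]
gripper_width: 0.0875
t 12.33 tcp [ 0.5817 -0.315   0.1882] [ 178.15    1.06 -121.82] F [ 0.4  0.5 -0.3] w 0.0875 j6 -18.6
full scales x,y,z: [ 0.11 -0.11  4.65] yaw (+ is -tool z?) 0.05
```

```bash
python3 -m inch '[{"x":0.1,"y":-0.15,"z":0.9,"yaw":0},{"x":0.1,"y":-0.1,"z":0.9,"yaw":0},{"x":0,"y":0,"z":0.9,"yaw":0},{"x":0,"y":0,"z":0.8,"yaw":0}]'
python3 -c "from h import *; go(.5826,-.3188,.072,-122)"
```

```text
time_s: 12.67
tcp_pos: [0.5796, -0.3158, 0.0947]
eef_rot: [177.9, 1.0, -121.3]
contact_force: [1.3, 0.7, 0.6]
gripper_width: 0.0872
t 12.67 tcp [ 0.5796 -0.3158  0.0947] [ 177.92    1.02 -121.33] F [1.3 0.7 0.6] w 0.0872 j6 -17.5
full scales x,y,z: [ 0.04 -0.17  0.91] yaw (+ is -tool z?) 0.17
```

```bash
python3 -m inch '[{"x":0.05,"y":-0.18,"z":0.6,"yaw":0},{"x":0,"y":0,"z":0.35,"yaw":0}]'
python3 -m inch '[{"x":0,"y":0,"z":0,"yaw":0},{"x":0,"y":0,"z":0,"yaw":0},{"x":0,"y":0,"z":0,"yaw":0},{"x":0,"y":0,"z":0,"yaw":0},{"x":0,"y":0,"z":0,"yaw":0}]' -1 15
python3 -c "from h import *; go(.5826,-.3188,.072,-122)"
```

```text
time_s: 12.83
tcp_pos: [0.579, -0.3152, 0.0655]
eef_rot: [177.5, 0.9, -121.1]
contact_force: [0.2, 1.4, -0.8]
gripper_width: 0.0876
time_s: 13.25
tcp_pos: [0.5791, -0.3129, 0.0655]
eef_rot: [177.5, 0.9, -120.8]
contact_force: [0.6, -0.6, -0.1]
gripper_width: 0.0596
t 13.25 tcp [ 0.5791 -0.3129  0.0655] [ 177.46    0.89 -120.76] F [ 0.6 -0.6 -0.1] w 0.0596 j6 -17.1
full scales x,y,z: [ 0.13 -0.24 -0.26] yaw (+ is -tool z?) 0.31
```

```bash
python3 -m inch '[{"x":0,"y":0,"z":0,"yaw":0},{"x":0,"y":0,"z":0,"yaw":0},{"x":0,"y":0,"z":0,"yaw":0}]' -1 15
python3 -m inch '[{"x":0,"y":0,"z":-0.6,"yaw":0},{"x":0,"y":0,"z":-0.8,"yaw":0},{"x":0,"y":0,"z":-0.8,"yaw":0}]'
python3 -c "from h import *; go(.6225,.0135,.30,-121)"
```

```text
time_s: 13.5
tcp_pos: [0.5789, -0.3125, 0.0669]
eef_rot: [177.5, 1.0, -120.8]
contact_force: [0.6, -0.1, -2.3]
gripper_width: 0.0579
time_s: 13.75
tcp_pos: [0.576, -0.3129, 0.1173]
eef_rot: [176.8, 0.9, -120.9]
contact_force: [1.4, 0.3, -2.4]
gripper_width: 0.0576
t 13.75 tcp [ 0.576  -0.3129  0.1173] [ 176.81    0.86 -120.9 ] F [ 1.4  0.3 -2.4] w 0.0576 j6 -17.2
full scales x,y,z: [-12.16   5.11  -7.31] yaw (+ is -tool z?) 0.03
```

```bash
python3 -m inch '[{"x":0,"y":0,"z":-1,"yaw":0},{"x":0,"y":0,"z":-1,"yaw":0},{"x":0,"y":0,"z":-1,"yaw":0},{"x":0,"y":0,"z":-1,"yaw":0},{"x":-0.3,"y":0.1,"z":-1,"yaw":0}]'
python3 -m inch '[{"x":-0.9,"y":0.4,"z":-0.9,"yaw":0},{"x":-0.9,"y":0.4,"z":-0.9,"yaw":0},{"x":-0.9,"y":0.4,"z":-0.3,"yaw":0},{"x":-0.9,"y":0.4,"z":0,"yaw":0},{"x":-0.9,"y":0.4,"z":0,"yaw":0}]'
python3 -c "from h import *; go(.6225,.0135,.30,-121)"
```

```text
time_s: 14.17
tcp_pos: [0.5787, -0.31, 0.2441]
eef_rot: [176.2, 0.8, -121.1]
contact_force: [0.2, 0.1, -2.7]
gripper_width: 0.0576
time_s: 14.58
tcp_pos: [0.5963, -0.1907, 0.3099]
eef_rot: [176.5, 0.9, -121.5]
contact_force: [-0.3, -0.6, -2.2]
gripper_width: 0.0576
t 14.58 tcp [ 0.5963 -0.1907  0.3099] [ 176.55    0.91 -121.47] F [-0.3 -0.6 -2.2] w 0.0576 j6 -29.5
full scales x,y,z: [-7.51  3.37  0.4 ] yaw (+ is -tool z?) -0.12
```

```bash
python3 -m inch '[{"x":-0.95,"y":0.43,"z":0.05,"yaw":0},{"x":-0.95,"y":0.43,"z":0.05,"yaw":0},{"x":-0.95,"y":0.43,"z":0.05,"yaw":0},{"x":-0.95,"y":0.43,"z":0.05,"yaw":0},{"x":-0.95,"y":0.43,"z":0,"yaw":0}]'
python3 -m inch '[{"x":-0.95,"y":0.43,"z":0,"yaw":0},{"x":-0.9,"y":0.4,"z":0,"yaw":0},{"x":-0.5,"y":0.2,"z":0.0,"yaw":0},{"x":0,"y":0,"z":0,"yaw":0}]'
python3 - <<'E'
from h import *
go(.6235,.0130,.28,-121)
s=r.get_state(); t=s["tcp_pos"]
for n in("top","side"):
    p,d,K,T=cap(n); cv2.imwrite(f"pics/{n}3.png",p[:,:,::-1]); np.savez(f"{n}3.npz",p=p,d=d,K=K,T=T)
    P=pts(d,K,T); P[d<=0]=np.nan; x,y,z=np.moveaxis(P,-1,0); hsv=cv2.cvtColor(p,cv2.COLOR_RGB2HSV)
    m=(cv2.inRange(hsv,(0,80,40),(16,255,255))>0)&(np.hypot(x-t[0],y-t[1])<.06)&(z>.19)
    q=P[m]; print(n,m.sum()); 
    for a in np.arange(.20,.34,.02):
        k=q[(q[:,2]>=a)&(q[:,2]<a+.02)]
        if len(k)>8: print(a.round(2),len(k),np.percentile(k[:,:2],[3,97],axis=0).round(4).tolist())
T3=cv2.imread("pics/top3.png")[120:280,200:360]; S3=cv2.imread("pics/side3.png")[110:270,190:350]
cv2.imwrite("pics/c5.png",np.hstack([cv2.resize(T3,(400,400)),cv2.resize(S3,(400,400))]))
E
```

```text
time_s: 15.0
tcp_pos: [0.6101, -0.0552, 0.3104]
eef_rot: [176.4, 1.0, -121.6]
contact_force: [0.0, -0.1, -2.4]
gripper_width: 0.0579
time_s: 15.33
tcp_pos: [0.6175, 0.016, 0.3121]
eef_rot: [176.2, 0.9, -121.4]
contact_force: [0.4, 0.2, -3.4]
gripper_width: 0.058
t 15.33 tcp [0.6175 0.016  0.3121] [ 176.22    0.95 -121.4 ] F [ 0.4  0.2 -3.4] w 0.058 j6 -48.1
full scales x,y,z: [-0.02 -0.27  1.28] yaw (+ is -tool z?) -0.1
top 2564
0.24 33 [[0.6257, 0.012], [0.6367, 0.0263]]
0.26 13 [[0.6285, 0.0201], [0.636, 0.0306]]
0.28 10 [[0.6265, 0.0283], [0.6327, 0.0326]]
0.34 13 [[0.6114, 0.0375], [0.6238, 0.04]]
side 423
0.24 71 [[0.5929, 0.0017], [0.6265, 0.0371]]
0.26 113 [[0.5907, 0.0044], [0.6243, 0.0382]]
0.28 100 [[0.5903, 0.0036], [0.6264, 0.0396]]
0.3 79 [[0.586, -0.0023], [0.6286, 0.0418]]
0.32 55 [[0.5727, 0.0023], [0.6244, 0.0418]]
```

View pics/c5.png

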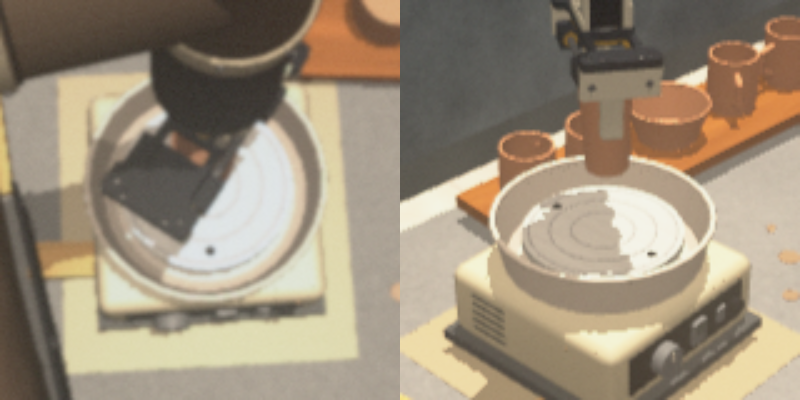

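Run:
```python
from h import *
from scipy.optimize import least_squares
z=np.load("side3.npz");p,d,K,T=z["p"],z["d"],z["K"],z["T"]
print("head by holes side",ray(252.8,192.8,K,T,.162),ray(290.8,211.6,K,T,.162),ray(271.8,202.2,K,T,.162))
z0=np.load("top0.npz"); print("top0 (leaning)",ray(280.3,196.2,z0["K"],z0["T"],.161))
P=pts(d,K,T); P[d<=0]=np.nan; x,y,zz=np.moveaxis(P,-1,0); hsv=cv2.cvtColor(p,cv2.COLOR_RGB2HSV)
m=(cv2.inRange(hsv,(0,80,40),(16,255,255))>0)&(np.hypot(x-.6175,y-.016)<.045)&(zz>.2)
for a,b in((.24,.262),(.262,.285),(.285,.31)):
    k=P[m&(zz>a)&(zz<b)][:,:2]
    f=least_squares(lambda c:np.hypot(k[:,0]-c[0],k[:,1]-c[1])-.0275,[.6175,.016],loss="soft_l1",f_scale=.002); print(a,len(k),f.x.round(4),np.abs(f.fun).mean().round(4))
k=P[m]; print("bottom z",np.percentile(k[:,2],[0.5,2]))
```

```text
head by holes side [0.69092227 0.02067935 0.162     ] [0.55250921 0.00551401 0.162     ] [0.61996206 0.01290454 0.162     ]
top0 (leaning) [0.61737266 0.01538932 0.161     ]
0.24 78 [0.6201 0.0085] 0.0017
0.262 131 [0.6199 0.01  ] 0.0018
0.285 114 [0.6184 0.0113] 0.0018
bottom z [0.24656144 0.24879799]
```

```bash
python3 -m inch '[{"x":-0.1,"y":-0.1,"z":0.6,"yaw":0},{"x":-0.05,"y":-0.08,"z":0.7,"yaw":0},{"x":0,"y":0,"z":0.7,"yaw":0},{"x":0,"y":0,"z":0.4,"yaw":0}]'
python3 -c "from h import *; go(.620,.0185,.23,-121)"
```

```text
time_s: 15.77
tcp_pos: [0.621, 0.0134, 0.2533]
eef_rot: [176.5, 1.1, -121.6]
contact_force: [-0.8, -0.2, -3.1]
gripper_width: 0.0576
t 15.77 tcp [0.621  0.0134 0.2533] [ 176.49    1.07 -121.62] F [-0.8 -0.2 -3.1] w 0.0576 j6 -47.7
full scales x,y,z: [-0.15  0.14  0.93] yaw (+ is -tool z?) -0.16
```

```bash
python3 -m inch '[{"x":-0.2,"y":0.17,"z":0.2,"yaw":0},{"x":0,"y":0,"z":0.15,"yaw":0}]' | grep -E "tcp|force"
python3 - <<'E'
from h import *
from scipy.optimize import least_squares
go(.619,.021,.23,-121); s=r.get_state()["tcp_pos"]
p,d,K,T=cap("side"); P=pts(d,K,T); P[d<=0]=np.nan; x,y,zz=np.moveaxis(P,-1,0); hsv=cv2.cvtColor(p,cv2.COLOR_RGB2HSV)
m=(cv2.inRange(hsv,(0,80,40),(16,255,255))>0)&(np.hypot(x-.62,y-.016)<.045)&(zz>.17)
for a,b in((.18,.203),(.203,.226),(.226,.25)):
    k=P[m&(zz>a)&(zz<b)][:,:2]
    f=least_squares(lambda c:np.hypot(k[:,0]-c[0],k[:,1]-c[1])-.0275,[.6175,.016],loss="soft_l1",f_scale=.002); print(a,len(k),f.x.round(4),np.abs(f.fun).mean().round(4))
print("bottom z",np.percentile(P[m][:,2],[.5,2]))
E
```

```text
tcp_pos: [0.6186, 0.0185, 0.2428]
contact_force: [-0.0, 0.1, -2.4]
t 15.93 tcp [0.6186 0.0185 0.2428] [ 176.36    0.92 -121.79] F [-0.   0.1 -2.4] w 0.0574 j6 -48.3
full scales x,y,z: [-0.1   0.04  0.51] yaw (+ is -tool z?) -0.2
0.18 104 [0.6212 0.0126] 0.0017
0.203 114 [0.6203 0.014 ] 0.0014
0.226 83 [0.6197 0.0158] 0.002
bottom z [0.17982505 0.18196664]
```

```bash
python3 -m inch '[{"x":0,"y":0,"z":0.25,"yaw":0}]' | grep -E "tcp|force"
python3 -m inch '[{"x":0,"y":0,"z":0.1,"yaw":0}]' | grep -E "tcp|force"
python3 -m inch '[{"x":0,"y":0,"z":0.08,"yaw":0}]' | grep -E "tcp|force"
```

```text
tcp_pos: [0.6188, 0.0182, 0.2373]
contact_force: [-0.3, -0.6, -1.5]
tcp_pos: [0.6185, 0.0182, 0.2343]
contact_force: [-0.1, 0.1, -2.6]
tcp_pos: [0.6186, 0.0182, 0.2326]
contact_force: [0.3, -0.4, -2.7]
```

```bash
python3 -m inch '[{"x":0,"y":0,"z":0.08,"yaw":0}]' | grep -E "tcp|force"
python3 -m inch '[{"x":0,"y":0,"z":0.08,"yaw":0}]' | grep -E "tcp|force"
```

```text
tcp_pos: [0.6187, 0.0184, 0.2308]
contact_force: [0.8, -0.1, -3.2]
tcp_pos: [0.6189, 0.0184, 0.229]
contact_force: [1.3, -0.4, -2.4]
```

```bash
python3 -m inch '[{"x":0,"y":0,"z":0.07,"yaw":0}]' | grep -E "tcp|force"
python3 -m inch '[{"x":0,"y":0,"z":0.06,"yaw":0}]' | grep -E "tcp|force"
```

```text
tcp_pos: [0.6189, 0.0186, 0.2274]
contact_force: [-0.3, -0.2, -3.0]
tcp_pos: [0.6193, 0.0184, 0.2268]
contact_force: [-2.9, -1.1, 8.2]
```

```bash
python3 -m inch '[{"x":0,"y":0,"z":0,"yaw":0},{"x":0,"y":0,"z":0,"yaw":0}]' -1 3
python3 -m inch '[{"x":0,"y":0,"z":0,"yaw":0},{"x":0,"y":0,"z":0,"yaw":0},{"x":0,"y":0,"z":0,"yaw":0},{"x":0,"y":0,"z":0,"yaw":0}]' 0.45
python3 - <<'E'
from h import *
p,d,K,T=cap("side"); cv2.imwrite("pics/c6.png",cv2.resize(p[90:250,190:390,::-1],(750,600)))
E
```

```text
time_s: 16.73
tcp_pos: [0.6196, 0.0184, 0.2274]
eef_rot: [176.7, 1.1, -121.7]
contact_force: [-0.5, 0.3, -2.4]
gripper_width: 0.0578
time_s: 17.07
tcp_pos: [0.6203, 0.0186, 0.2283]
eef_rot: [176.8, 1.2, -121.7]
contact_force: [-0.3, -0.4, -0.1]
gripper_width: 0.0633
```

View pics/c6.png

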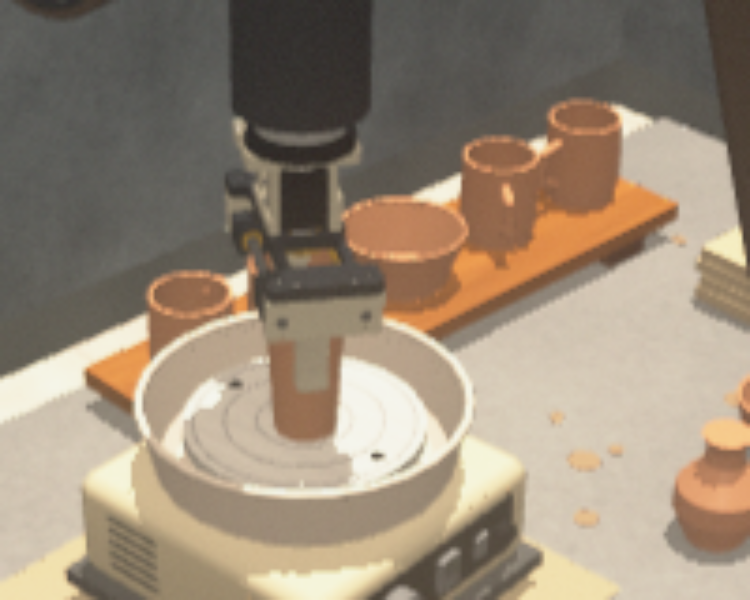

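The tumbler stands on the head with its foot at about (305,422), which matches the midpoint of the head's two holes at (306,420). I'll open fully and rise.

```bash
python3 -m inch '[{"x":0,"y":0,"z":0,"yaw":0},{"x":0,"y":0,"z":0,"yaw":0},{"x":0,"y":0,"z":0,"yaw":0},{"x":0,"y":0,"z":-0.1,"yaw":0}]' 1 3
python3 -m inch '[{"x":0,"y":0,"z":-0.4,"yaw":0},{"x":0,"y":0,"z":-0.6,"yaw":0},{"x":0,"y":0,"z":-0.8,"yaw":0},{"x":0,"y":0,"z":-0.8,"yaw":0},{"x":0,"y":0,"z":-0.8,"yaw":0}]'
python3 -m inch '[{"x":0.5,"y":0,"z":-0.8,"yaw":0},{"x":0.8,"y":0,"z":-0.5,"yaw":0},{"x":0.9,"y":0,"z":0,"yaw":0},{"x":0.9,"y":0,"z":0,"yaw":0},{"x":0.9,"y":0,"z":0,"yaw":0}]'
python3 -m inch '[{"x":0.9,"y":0,"z":0,"yaw":0},{"x":0.9,"y":0,"z":0,"yaw":0},{"x":0.5,"y":0,"z":0,"yaw":0},{"x":0,"y":0,"z":0,"yaw":0}]'
cat > fin.py <<'E'
from h import *
from scipy.optimize import least_squares
for n in("side","top"):
    p,d,K,T=cap(n); cv2.imwrite(f"pics/fin_{n}.png",p[:,:,::-1])
    P=pts(d,K,T); P[d<=0]=np.nan; x,y,z=np.moveaxis(P,-1,0); rr=np.hypot(x-.622,y-.013)
    q=P[(rr<.08)&(rr>.045)&(z>.15)&(z<.172)]; f=np.linalg.lstsq(np.c_[q[:,:2]-[.622,.013],np.ones(len(q))],q[:,2],rcond=None)[0]
    k=P[(rr<.04)&(z>.262)&(z<.272)]; A=np.c_[2*k[:,:2],np.ones(len(k))]; c=np.linalg.lstsq(A,(k[:,:2]**2).sum(1),rcond=None)[0]
    print(n,"disc",f.round(4),"cup rim",len(k),c[:2].round(4),np.median(k[:,2]).round(4))
    for a,b in((.17,.2),(.2,.23),(.23,.26)):
        k=P[(rr<.045)&(z>a)&(z<b)][:,:2]
        if len(k)>20: g=least_squares(lambda c:np.hypot(k[:,0]-c[0],k[:,1]-c[1])-.0278,[.622,.013],loss="soft_l1",f_scale=.002); print(" ",a,len(k),g.x.round(4))
go(.5,.0,.3,-121)
t=cv2.imread("pics/fin_top.png")[130:290,170:450]; s=cv2.imread("pics/fin_side.png")[120:320,130:410]
cv2.imwrite("pics/c7.png",np.hstack([cv2.resize(t,(400,229)),cv2.resize(s[:160],(400,229))]))
E
python3 fin.py
```

```text
time_s: 17.45
tcp_pos: [0.6203, 0.0185, 0.2306]
eef_rot: [176.7, 1.2, -121.7]
contact_force: [0.5, -0.5, -0.4]
gripper_width: 0.084
time_s: 17.87
tcp_pos: [0.6216, 0.014, 0.317]
eef_rot: [176.4, 0.8, -121.7]
contact_force: [0.6, -0.4, -0.5]
gripper_width: 0.0875
time_s: 18.28
tcp_pos: [0.5711, -0.0749, 0.3579]
eef_rot: [176.9, 1.2, -121.4]
contact_force: [0.7, -1.0, 0.7]
gripper_width: 0.0878
time_s: 18.62
tcp_pos: [0.5347, -0.1317, 0.3601]
eef_rot: [177.1, 1.2, -121.6]
contact_force: [-0.2, 0.2, -0.3]
gripper_width: 0.0878
side disc [0.0012 0.0002 0.1608] cup rim 84 [0.6173 0.0177] 0.2651
  0.17 159 [0.6223 0.0133]
  0.2 169 [0.6201 0.0144]
  0.23 309 [0.6183 0.0171]
top disc [0.0131 0.0454 0.1641] cup rim 0 [0. 0.] nan
t 18.72 tcp [ 0.5359 -0.1302  0.3599] [ 177.1     1.26 -121.61] F [-0.4  0.7  0.1] w 0.0876 j6 -36.0
full scales x,y,z: [-3.68  3.95  2.4 ] yaw (+ is -tool z?) -0.15
  return _methods._mean(a, axis=axis, dtype=dtype,
  ret = ret.dtype.type(ret / rcount)
```

View pics/c7.png

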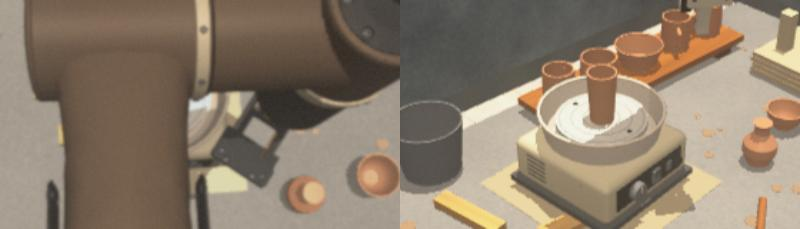

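```bash
python3 -m inch '[{"x":0.8,"y":-0.7,"z":0,"yaw":0},{"x":0.8,"y":-0.7,"z":0,"yaw":0},{"x":0.8,"y":-0.7,"z":0,"yaw":0},{"x":0.8,"y":-0.7,"z":0,"yaw":0},{"x":0.8,"y":-0.7,"z":0,"yaw":0}]'
python3 -m inch '[{"x":0.8,"y":-0.7,"z":0,"yaw":0},{"x":0.8,"y":-0.7,"z":0,"yaw":0},{"x":0.8,"y":-0.7,"z":0,"yaw":0},{"x":0.4,"y":-0.3,"z":0,"yaw":0},{"x":0,"y":0,"z":0,"yaw":0}]'
python3 fin.py
```

```text
time_s: 19.13
tcp_pos: [0.5615, -0.2587, 0.3546]
eef_rot: [177.2, 1.5, -121.0]
contact_force: [0.6, 1.1, -0.6]
gripper_width: 0.0879
time_s: 19.55
tcp_pos: [0.5811, -0.3546, 0.3453]
eef_rot: [177.0, 1.4, -121.0]
contact_force: [0.5, 0.9, -0.4]
gripper_width: 0.088
side disc [ 0.0025 -0.003   0.1608] cup rim 83 [0.6178 0.0173] 0.2648
  0.17 158 [0.6218 0.0133]
  0.2 173 [0.6206 0.0147]
  0.23 304 [0.6176 0.0165]
top disc [0.0006 0.0002 0.161 ] cup rim 131 [0.6196 0.015 ] 0.2655
  0.17 88 [0.6136 0.0119]
  0.2 108 [0.6151 0.0167]
  0.23 131 [0.6162 0.0152]
t 19.65 tcp [ 0.5809 -0.3526  0.3457] [ 176.96    1.44 -120.9 ] F [ 0.   0.5 -0.4] w 0.0877 j6 -14.6
full scales x,y,z: [-10.44  10.02   1.83] yaw (+ is -tool z?) 0.03
```

View pics/c7.png

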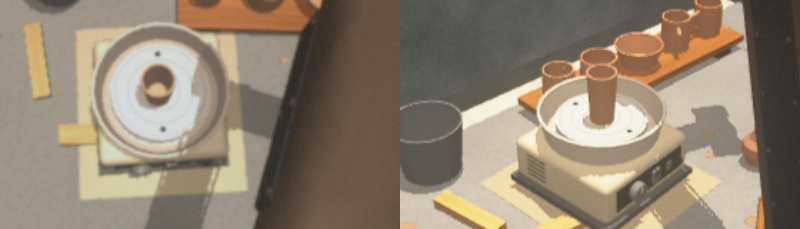

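```bash
python3 -c "
from plant import r
print(r.close_job())"
```

```text
the job is handed in; nothing more can be done
None
```

I wedged the wheel level, set the tumbler upright in the middle of the wheel head and handed the job in at 19.7 s. No verdict was reported.

- **Wedge:** I carried the beech wedge to the low left edge, slid it in and let go. Then I pushed its back with shut fingers until the force rose from about 5 to 15 N, below the 18 N at which the wheel slides. With the robot clear and before the tumbler went on, the wheel's tilt read 0.002 rad.
- **Tumbler:** It touched the head with about 11 N and was released.

**Last checks, arm clear**
- **Wheel level:** tilt read 0.001 rad (top camera) and 0.004 rad (side camera), against a limit of 0.014.
- **Wheel position:** the centre is within a few mm of where it started.
- **Tumbler centre:** its rim centre is about 3–6 mm from the head centre, with a limit of 12 mm. Head-centre estimates differ by about 3 mm between views.
- **Other pots and the batten:** I did not re-measure them, but in the pictures they look unmoved.

**Disagreement and limits**
- **Apparent lean:** side-view fits drift about 5 mm up the tumbler's height, towards the camera. I put this down to its taper, since I fitted one constant radius. The top-view fits show no such drift, though they scatter by a few mm.
- **Tool tilt:** the tool picked up a tilt of up to about 4° over the run, which these moves cannot correct.
- **Wedge force:** the wedge's contact force after release can't be measured directly. I inferred it from the 15 N push and the level wheel.

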